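# Push the spent substrate plate off the sorting ledge into the reject chute

## Task

Of the two white ceramic substrates lying in the lanes of the sorting ledge, the oblong plate is spent. Slide the chute along its rail, fully home to its stop on that plate's side, so that it stands below that lane; then press the fingertips gently on top of the plate and push it along its lane, without picking it up, until it drops off the ledge into the chute. The ceramic is brittle, so press only lightly; leave the chute where it is and the round disc and all the other things as they stand.

Things in the scene. Friction and masses are not known exactly. Their poses are not given: they have to be found in the camera images.
- station: Sorting ledge fixed to the table: grey block with dark metal top, 164 mm wide (y), 130 mm deep, 120 mm high at the lip. Origin: on the table below the middle of the lip; x points level out over the drop, to the chute; y along the lip; z up. Two lanes run along x in its top, centred at y = +40 and -40 mm. Lanes and chute are smooth (friction 0.3).
- left_lane (a point): Middle of the lip of the lane at station y = +40 mm, on the lane floor, 120 mm above the table; axes as the station's. Both lanes are alike: 54 mm wide, from a closed rear end at x = -74 mm to the open lip at x = 0. The floor climbs 3 degrees to the lip (116 to 120 mm above the table). Walls and rear end stand 6 mm over it, so a plate lies 1 mm sunk and cannot be gripped or pushed from behind.
- right_lane (a point): The same point of the lane at station y = -40 mm.
- plate: The spent substrate: oblong white ceramic plate, 60 mm (x, along the lane) by 50 mm (y) by 5 mm thick, 55 g, its centre about 41 mm behind the lip. Origin: centre of its underside. Stiff: some 20 to 60 N per mm a fingertip is driven into it; over 14 N breaks it, 3 to 8 N slides it along with the fingertip. It tips off once its centre is past the lip and the finger on its rear part lets go.
- disc: The good substrate: round white ceramic disc, 50 mm in diameter, 5 mm thick, lying in the other lane; leave it (within 8 mm). Origin: centre of its underside.
- chute (a joint): Place of the chute on its rail, m along the station's y (its centre line's y there): 0 in the middle, +0.040 at the stop below the lane at y = +40 mm, -0.040 at the stop below the other. It moves against about 2.5 N of friction and stays where it is left.
- chute_tab (a point): Top centre of the chute's black upright tab, 150 mm above the table, 118 mm in front of the lip. The tab is 12 mm thick along y, 24 mm along x, and stands free above 105 mm height; pinch it across y from above, or push its side, to slide the chute. Axes as the station's.
- chute_foot (a point): Foot of the chute, inside, on its centre line, 16 mm above the table, 103 mm in front of the lip; axes as the station's. The chute is an open aluminium box, 64 mm wide inside (y), its mouth reaching from the lip to this foot; walls 105 mm high, 15 mm below the lip. Its floor slopes down at 35 degrees away from the ledge to this foot, where the plate comes to lie.
- vial: Small amber vial, 22 mm in diameter, 36 mm tall, standing on the deck behind the lane at y = +40 mm, 113 mm behind the lip; leave it. Origin: centre of its underside.
- spacer: Steel ring, 26 mm in diameter, 10 mm tall, lying on the deck behind the lane at y = -40 mm, 113 mm behind the lip; leave it. Origin: centre of its underside.
- bottle: Amber bottle, 72 mm in diameter, 160 mm tall, standing to the left; leave it. Origin: centre of its underside.
- beaker: White ceramic beaker, 70 mm in diameter, 80 mm tall, standing to the left; leave it. Origin: centre of its underside.
- jar: White screw jar, 64 mm in diameter, 70 mm tall, standing to the right; leave it. Origin: centre of its underside.
- weight: Brass weight, 40 mm in diameter, 46 mm tall, beyond the chute; leave it. Origin: centre of its underside.
- tweezers: Steel tweezers, 115 mm long, lying beyond the chute; leave them. Origin: underside, about the middle.
Things that resemble listed ones, but are neither listed nor needed, are in the scene too. What is shaped like the plate but black or pink is not meant.

How it is judged:
By the outcome, as a careful person would: the job done as asked, in the order asked, and still so for the second after the job is handed in, with the robot touching nothing.
It also fails if it takes over 58 s, if anything falls off the work surface, if the arm or the gripper's body presses on something with over 40 N, if the wrist force passes 120 N, or if a joint passes its speed limit or range.

## Robot

A 6-joint arm with a two-finger parallel gripper is mounted at the origin on the work surface. World frame = base frame: x ahead of the robot, y to its left, z up, the work surface at z = 0. Lengths are in m, angles in rad, forces in N, time in s.
With the tool pointing down it reaches from about 0.375 to 0.9 m from the base axis. Payload 3.1 kg.
Tool frame: the origin (TCP) lies between the finger pads; the fingertips stand 22 mm ahead of it and the grasp point (between the pads) lies 3 mm ahead of it; z points along the fingers, y is the line along which they close (so a half turn about z gives the same grasp; the last joint's range is limited). The gripper opens to 87 mm and grips with 3 to 60 N. Pads are 19 mm wide; open, the fingers measure 117 mm over their backs; the gripper's body (75 mm by 190 mm) begins 51 mm behind the grasp point.
Start: joints at [-1.361, 0.527, 1.433, -0, 1.181, -0.178], TCP at [0.237, -0.578, 0.214] pointing down, gripper open.
Joint ranges: [-3.08, 3.08], [-0.75, 2.2], [0.22, 2.44], [-1.43, 4.57], [0, 2.65], [-2.85, 2.85]. Speed limits (rad/s): [2.79, 2.79, 3.14, 3.14, 3.14, 3.14].

## Interface

Orientations are given as a unit quaternion [x, y, z, w].
In Python, from rig import get_obs, camera, get_calibration, hand_in, cut_out gives the robot as it stands.
- The arm moves only by the shell command python3 -m inch 'ROWS' [OPENING] [FORCE]. ROWS is JSON, one flat list of numbers, 6 for each row, row after row: the shift along the tool's x, y, z scaled (see below), then the turn, a rotation vector about the tool's x, y, z scaled (see below). A call has 1 to 20 rows; each row is the pose to reach, as a shift and turn from the pose commanded when the call began, along the tool's axes at that moment; what a row does not reach only later rows make up. The controller multiplies each number of a shift by 0.08 m and each number of a turn by 90 degrees. A row lasts 1/12 s, in which the tool goes at most 41.7 mm and 7.16 degrees, less where a joint would pass 70% of its speed; a pose out of reach is approached as far as the arm can. A call with a number of a shift or a turn outside -1 to 1 is refused whole. A call with a gripper value outside its range is refused whole. OPENING is the finger opening in mm, from 0 to 87, set as the call begins (- or left out, the last holds). The fingers move at their own pace and stop on an object; FORCE is the grip in N (left out, the last holds). Time passes only in rows, so rows that repeat a pose let the fingers close. It gives the time, the measured TCP pose, the force, the opening and the grip force at its end, in the units of the state.
- get_obs(): the state, without advancing time (a new reading comes with each control period).
- camera(name): name is "scene" or "top" or "wrist"; returns the picture (480x640x3 uint8, red, green, blue); there is no depth.
- get_calibration(name): a dict with "vertical_fov" (degrees; the focal length in pixels is half the picture's height over the tangent of half this angle, whatever the lens; pixels are square), "cx", "cy" (the principal point, pixels), "D" ([k1, k2, p1, p2, k3] as OpenCV has them; the pictures are not rectified), "T" (4x4, takes a point from camera to world coordinates). Camera axes: x right, y down, z forward; pixel columns grow to the right and rows downward; lengths in m; the calibration is good to about 2 mm. A picture is of the moment at which its call begins: read the wrist's pose just before it. get_calibration takes no time and is no camera call; for the wrist camera it gives the pose at the moment of the call.
- hand_in(): hands the job in; it is judged then, once.
Trained networks look in the newest picture that a camera, given by its name, has taken for a name from the list of things; names that differ only in an ending like _2 or _b are one class to them, and where a whole thing is asked for, a point or a joint stands for the part that bears it (a point fixed in the world has none). Each returns a list of dicts, best first, with "conf" (0 to 1); they miss things now and then, are a little off and sometimes report something else, mostly with a low value. They report only what shows in the picture. A call takes as long as a camera call. They do not tell look-alikes from the thing itself.
- cut_out(camera, thing): "region" (480x640 bool, what is visible of it) and "bbox" ([left, top, right, bottom] in pixels, round what is visible of it).
The state is a dict: "time": time; "q": joint angles; "joint_velocities": joint speeds; "joint_torque": joint torques, N m; "position": TCP position; "tool_rot": TCP orientation; "ft_force": force on the tool from outside, world axes, zero at the start; "moment": the same for the moment, N m; "grip_width": finger opening in m; "grip_force": force on a finger pad.
Only numpy, scipy, OpenCV 4.12 (cv2) and the standard library are available. Lean on these libraries where they do the work, as an engineer would, in place of code of your own. Each camera call takes 0.05 s, during which the arm holds its last target. There are 200 camera calls.

## Working session

There is one attempt and no reset: what is moved stays moved. The work goes in short steps, Python scripts to look and compute and a shell command to move; the robot and the scene stay as the last step left them, time stands still between calls to the robot, and variables do not carry over. Pictures are saved under pics/ and viewed, at most 10 in all, crops included, and the job is handed in when it is done.

```bash
mkdir -p pics; python3 - <<'E'
from rig import *
import cv2,numpy as np
for n in("scene","top"):
    im=camera(n); cv2.imwrite(f"pics/{n}1.png",im[:,:,::-1])
    c=get_calibration(n); print(n,{k:np.round(v,4).tolist() for k,v in c.items()})
    for t in("plate","disc","chute","station","vial","spacer"):
        print(t,[(np.round(d["bbox"]).tolist(),round(d["conf"],2)) for d in cut_out(n,t)])
o=get_obs();print(o)
E
```

```text
scene {'vertical_fov': 45.6671, 'cx': 324.1351, 'cy': 232.3188, 'D': [-0.0621, 0.0, 0.0, 0.0, 0.0], 'T': [[0.3152, 0.6452, -0.6959, 1.4646], [0.949, -0.212, 0.2334, -0.2492], [0.0031, -0.734, -0.6792, 0.9592], [0.0, 0.0, 0.0, 1.0]]}
plate [([336.0, 236.0, 364.0, 254.0], 0.79), ([376.0, 313.0, 398.0, 333.0], 0.69), ([305.0, 210.0, 329.0, 228.0], 0.65), ([250.0, 199.0, 275.0, 222.0], 0.62), ([123.0, 290.0, 155.0, 334.0], 0.27)]
disc [([215.0, 204.0, 239.0, 217.0], 0.56)]
chute [([233.0, 232.0, 266.0, 294.0], 0.72), ([261.0, 177.0, 266.0, 193.0], 0.51), ([189.0, 188.0, 310.0, 312.0], 0.41)]
station [([465.0, 187.0, 500.0, 252.0], 0.75), ([190.0, 185.0, 309.0, 312.0], 0.65)]
vial [([374.0, 310.0, 398.0, 336.0], 0.29)]
spacer [([216.0, 190.0, 227.0, 196.0], 0.5), ([233.0, 234.0, 269.0, 296.0], 0.35)]
top {'vertical_fov': 49.394, 'cx': 329.4326, 'cy': 247.6184, 'D': [-0.0119, 0.0, 0.0, 0.0, 0.0], 'T': [[-0.0144, -0.9848, 0.1732, 0.3702], [-0.9999, 0.0136, -0.0055, 0.0445], [0.0031, -0.1733, -0.9849, 1.2785], [0.0, 0.0, 0.0, 1.0]]}
plate [([372.0, 270.0, 396.0, 297.0], 0.87), ([304.0, 302.0
[... 282 characters left out ...]
36048754e+00,  5.27447128e-01,  1.43272880e+00,  1.95890738e-06,
        1.18142061e+00, -1.78543435e-01]), 'joint_velocities': array([ 4.77705072e-06,  1.10816998e-04,  3.71006342e-04, -2.93410331e-04,
        4.65804560e-05, -2.05419063e-04]), 'joint_torque': array([-5.02687283e-05, -4.39862108e+01, -1.76950908e+01,  6.34295354e-02,
        5.05188759e-02, -1.88050348e-05]), 'position': array([ 0.23694788, -0.57829768,  0.21367173]), 'tool_rot': array([ 9.81158781e-01,  1.93203124e-01,  8.75190336e-07, -1.95549671e-06]), 'ft_force': array([ 0.5242977 , -0.40288794,  0.4236934 ]), 'moment': array([-0.0021229 , -0.02671395,  0.0138453 ]), 'grip_force': 0.0, 'grip_width': 0.08715896851954805}
```

```bash
python3 - <<'E'
import cv2
a=cv2.imread("pics/top1.png")[190:350,270:480]; cv2.imwrite("pics/topc.png",cv2.resize(a,None,fx=3.7,fy=3.7,interpolation=2))
E
```

```text
(no output)
```

View pics/topc.png

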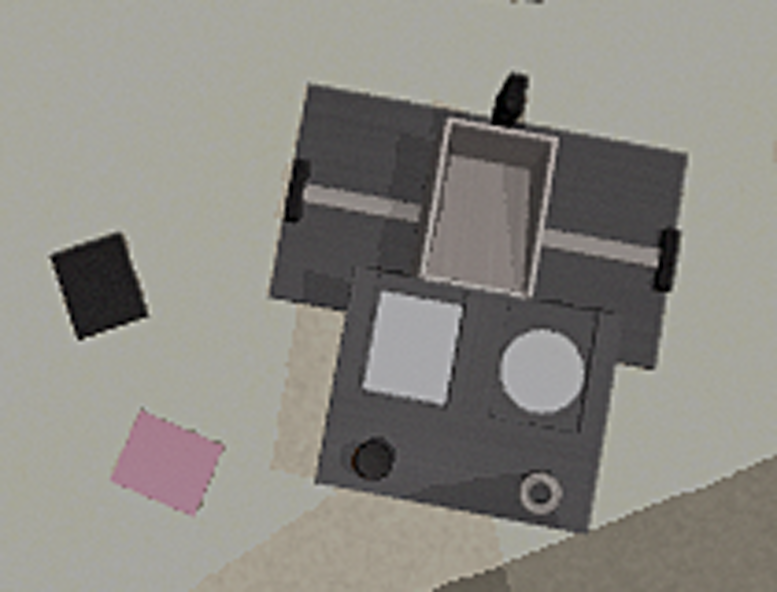

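View pics/scene1.png

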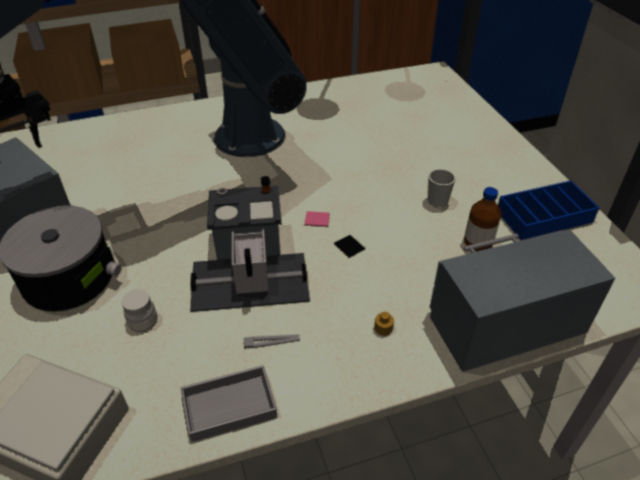

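The top view shows the oblong white plate at pixel (381,284) in the left lane, y=+40, with the vial behind it. The disc is at (416,290), the chute is centred between the lanes, and its tab is at about (408,211). Look-alikes are the black one at (297,267) and the pink one at (315,315), both off the ledge. I choose the white plate at (381,284).

```bash
cat > h.py <<'E'
import cv2,numpy as np
from rig import *
from scipy.optimize import least_squares
from scipy.spatial.transform import Rotation as R
def proj(n,P,c=None):
    c=c or get_calibration(n);T=np.linalg.inv(np.array(c["T"]));f=240/np.tan(np.radians(c["vertical_fov"]/2))
    K=np.array([[f,0,c["cx"]],[0,f,c["cy"]],[0,0,1.]])
    return cv2.projectPoints(np.array(P,float),cv2.Rodrigues(T[:3,:3])[0],T[:3,3],K,np.array(c["D"]))[0][:,0]
def world(s,P):
    P=np.array(P,float);c,si=np.cos(s[2]),np.sin(s[2])
    return np.c_[s[0]+c*P[:,0]-si*P[:,1],s[1]+si*P[:,0]+c*P[:,1],P[:,2]]
def fit(n,P,px,s0=(.4,-.05,-.1),c=None):
    c=c or get_calibration(n)
    r=least_squares(lambda s:(proj(n,world(s,P),c)-px).ravel(),s0,loss="soft_l1")
    return r.x,(r.fun.reshape(-1,2))
E
python3 - <<'E'
from h import *
px=np.array([(355,268),(612,312),(588,530),(317,483),(412,347),(541,493)])/3.7+[270,190]
P=[(0,.082,.126),(0,-.082,.126),(-.13,-.082,.12),(-.13,.082,.12),(-.041,.04,.122),(-.113,-.04,.13)]
s,r=fit("top",P,px);print(s,np.degrees(s[2]));print(r.round(1))
Q={"tab0":(.118,0,.15),"tab+":(.118,.04,.15),"plate":(-.041,.04,.122),"disc":(-.041,-.04,.122)}
W=world(s,list(Q.values()))
for k,w,p in zip(Q,W,proj("top",W)):print(k,w.round(4),p.round(1),((p-[270,190])*3.7).round(), np.hypot(*w[:2]).round(3))
E
```

```text
[ 0.52300629 -0.122286   -0.18367486] -10.523794531077087
[[-0.6  0.1]
 [ 2.8  0.5]
 [ 0.8 -0. ]
 [ 0.2  0. ]
 [-0.3  0.2]
 [-3.6 -1.1]]
tab0 [ 0.639  -0.1438  0.15  ] [410.9 215.3] [521.  94.] 0.655
tab+ [ 0.6463 -0.1045  0.15  ] [393.1 212.4] [455.  83.] 0.655
plate [ 0.49   -0.0755  0.122 ] [381.  283.9] [411. 348.] 0.496
disc [ 0.4754 -0.1541  0.122 ] [416.6 290. ] [542. 370.] 0.5
```

```bash
python3 -m inch '[0,0,-0.5,0,0,0.08, 0,0,-1,0,0,0.16, 0,0,-1,0,0,0.24, 0,0,-1,0,0,0.32, 0,0,-1,0,0,0.364, 0,0,-1,0,0,0.364]'
python3 -m inch '[0.28,-0.45,0,0,0,0, 0.56,-0.89,0,0,0,0, 0.56,-0.89,0,0,0,0]' >/dev/null
python3 -m inch '[0.28,-0.45,0,0,0,0, 0.56,-0.89,0,0,0,0, 0.56,-0.89,0,0,0,0]'
python3 -m inch '[0.28,-0.45,0,0,0,0, 0.56,-0.89,0,0,0,0, 0.56,-0.89,0,0,0,0]' >/dev/null
python3 -m inch '[0.28,-0.45,0,0,0,0, 0.56,-0.89,0,0,0,0, 0.56,-0.89,0,0,0,0]' >/dev/null
python3 -m inch '[0.28,-0.45,0,0,0,0, 0.56,-0.89,0,0,0,0, 0.56,-0.89,0,0,0,0]' >/dev/null
python3 -m inch '[0.28,-0.45,0,0,0,0, 0.56,-0.89,0,0,0,0, 0.56,-0.89,0,0,0,0]'
```

```text
time: 1.2
position: [0.2369, -0.5783, 0.294]
tool_rot: [0.996, -0.092, 0.0, 0.0]
ft_force: [0.1, 0.9, -0.0]
grip_width: 0.0871
grip_force: 0.0
time: 1.7
position: [0.3547, -0.4487, 0.2935]
tool_rot: [0.996, -0.087, 0.001, -0.003]
ft_force: [-0.5, -1.7, 0.3]
grip_width: 0.0869
grip_force: 0.0
time: 2.7
position: [0.5826, -0.2028, 0.2935]
tool_rot: [0.996, -0.088, 0.001, -0.001]
ft_force: [-0.9, -0.4, 0.0]
grip_width: 0.0869
grip_force: 0.0
```

```bash
python3 - <<'E'
from h import *
o=get_obs();c=get_calibration("wrist");im=camera("wrist");cv2.imwrite("pics/w1.png",im[:,:,::-1])
np.save("w1T.npy",c["T"]);print(o["position"],np.round(c["T"],3).tolist(),c["vertical_fov"],c["D"])
s=[ 0.52300629,-0.122286,-0.18367486]
print(proj("wrist",world(s,[(.118,0,.15),(-.041,.04,.122),(-.041,-.04,.122),(0,.082,.126),(0,-.082,.126)]),c).round())
for t in("plate","disc","chute_tab","chute"):print(t,[(np.round(d["bbox"]).tolist(),round(d["conf"],2)) for d in cut_out("wrist",t)])
E
```

```text
[ 0.58255617 -0.20278352  0.2935192 ] [[-0.174, -0.946, -0.275, 0.658], [-0.985, 0.166, 0.052, -0.216], [-0.003, 0.28, -0.96, 0.466], [0.0, 0.0, 0.0, 1.0]] 64.98259770674048 [-0.06831343  0.          0.          0.          0.        ]
[[241. 175.]
 [216. 329.]
 [293. 330.]
 [170. 293.]
 [335. 295.]]
plate [([62.0, 244.0, 116.0, 297.0], 0.83), ([187.0, 302.0, 238.0, 329.0], 0.81)]
disc [([265.0, 311.0, 316.0, 329.0], 0.92), ([155.0, 147.0, 379.0, 403.0], 0.6)]
chute_tab [([185.0, 385.0, 212.0, 419.0], 0.2)]
chute [([211.0, 156.0, 290.0, 284.0], 0.81)]
```

View pics/w1.png

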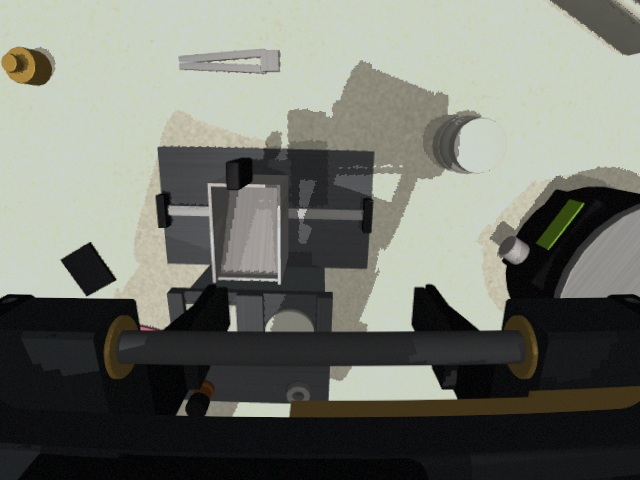

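```bash
python3 - <<'E'
import cv2
a=cv2.imread("pics/w1.png")[140:340,150:350]; cv2.imwrite("pics/w1c.png",cv2.resize(cv2.convertScaleAbs(a,alpha=1.5,beta=20),None,fx=3,fy=3,interpolation=2))
E
```

```text
(no output)
```

View pics/w1c.png

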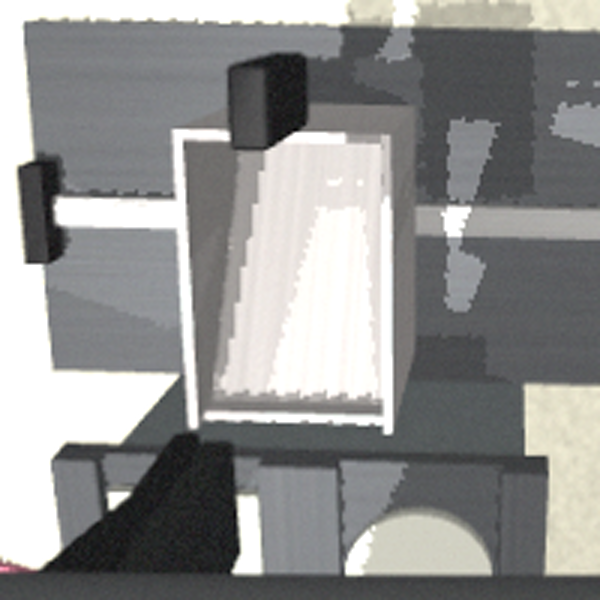

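```bash
cat >> h.py <<'E'
def ray(n,px,z,c):
    f=240/np.tan(np.radians(c["vertical_fov"]/2));K=np.array([[f,0,c["cx"]],[0,f,c["cy"]],[0,0,1.]]);T=np.array(c["T"])
    u=cv2.undistortPoints(np.array(px,float).reshape(-1,1,2),K,np.array(c["D"]))[:,0]
    d=np.c_[u,np.ones(len(u))]@T[:3,:3].T
    return T[:3,3]+d*((z-T[2,3])/d[:,2])[:,None]
def shift(target):
    o=get_obs();r=R.from_quat(o["tool_rot"]);m=r.as_matrix()
    print("shift units",(r.inv().apply(np.array(target)-o["position"])/.08).round(3),"xyaw",np.degrees(np.arctan2(m[1,0],m[0,0])).round(2))
E
python3 - <<'E'
from h import *
c=get_calibration("wrist")
t=ray("wrist",[(233,175.7)],.15,c)[0];l=ray("wrist",[(169.3,289),(332.7,292.7)],.126,c);print(t,l,l.mean(0),np.degrees(np.arctan2(*(l[1]-l[0])[:2])),np.linalg.norm(l[0]-l[1]))
# grasp pt 8 mm below top -> TCP z=.145
shift([t[0],t[1],.145])
E
```

```text
[ 0.6346676 -0.1439752  0.15     ] [[ 0.53795038 -0.04867506  0.126     ]
 [ 0.5053063  -0.2062966   0.126     ]] [ 0.52162834 -0.12748583  0.126     ] -168.29922530803915 0.16096640473305066
shift units [ 0.551 -0.924  1.855] xyaw -10.53
```

```bash

python3 -m inch '[0.28,-0.46,0,0,0,0, 0.55,-0.92,0,0,0,0, 0.55,-0.92,0,0,0,0]' >/dev/null
python3 -m inch '[0,0,0.45,0,0,0, 0,0,0.9,0,0,0, 0,0,0.9,0,0,0, 0,0,0.9,0,0,0]'
python3 -m inch '[0,0,0.3,0,0,0, 0,0,0.6,0,0,0, 0,0,0.95,0,0,0, 0,0,0.95,0,0,0]'
python3 -m inch '[0,0,0,0,0,0, 0,0,0,0,0,0, 0,0,0,0,0,0, 0,0,0,0,0,0, 0,0,0,0,0,0, 0,0,0,0,0,0, 0,0,0,0,0,0, 0,0,0,0,0,0, 0,0,0,0,0,0, 0,0,0,0,0,0, 0,0,0,0,0,0, 0,0,0,0,0,0]' 11 15
```

```text
time: 3.53
position: [0.6335, -0.1437, 0.2198]
tool_rot: [0.996, -0.092, -0.003, -0.001]
ft_force: [0.3, -0.4, 0.6]
grip_width: 0.0872
grip_force: 0.0
time: 3.87
position: [0.6333, -0.1433, 0.1433]
tool_rot: [0.996, -0.092, -0.003, -0.001]
ft_force: [-1.2, -0.1, -0.4]
grip_width: 0.0871
grip_force: 0.0
time: 4.87
position: [0.6356, -0.1428, 0.1455]
tool_rot: [0.996, -0.091, -0.0, -0.0]
ft_force: [1.0, 0.4, 0.6]
grip_width: 0.0158
grip_force: 0.0
```

```bash

python3 -m inch '[0,0,0,0,0,0, 0,0,0,0,0,0, 0,0,0,0,0,0, 0,0,0,0,0,0]' 9 15
python3 -m inch '[0,-0.05,0,0,0,0, 0,-0.1,0,0,0,0, 0,-0.15,0,0,0,0, 0,-0.2,0,0,0,0, 0,-0.25,0,0,0,0, 0,-0.3,0,0,0,0, 0,-0.3,0,0,0,0, 0,-0.3,0,0,0,0]'
```

```text
time: 5.2
position: [0.6357, -0.1428, 0.1456]
tool_rot: [0.996, -0.091, 0.0, -0.0]
ft_force: [-0.3, -0.3, -0.1]
grip_width: 0.0092
grip_force: 0.0
time: 5.87
position: [0.6401, -0.1188, 0.1457]
tool_rot: [0.996, -0.091, -0.0, 0.0]
ft_force: [-0.7, 1.0, 0.7]
grip_width: 0.0091
grip_force: 0.0
```

The fingers closed to 9 mm with no force, so they missed the tab. I'll look again.

```bash
python3 - <<'E'
from h import *
c=get_calibration("wrist");im=camera("wrist");cv2.imwrite("pics/w2.png",im[:,:,::-1])
o=get_obs();m=R.from_quat(o["tool_rot"]).as_matrix()
print(o["position"],proj("wrist",[o["position"]+m[:,2]*.022],c))
print(np.round(c["T"],3).tolist())
im=camera("top")[190:290,340:470];cv2.imwrite("pics/t2.png",cv2.resize(im,None,fx=5,fy=5)[:,:,::-1])
E
```

```text
[ 0.64005895 -0.11906756  0.14566982] [[322.71714652 279.01581584]]
[[-0.181, -0.944, -0.278, 0.716], [-0.984, 0.173, 0.051, -0.132], [-0.0, 0.282, -0.959, 0.318], [0.0, 0.0, 0.0, 1.0]]
```

View pics/w2.png

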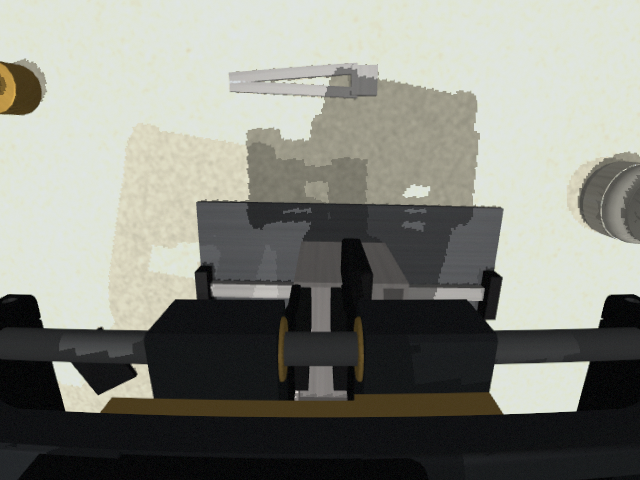

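View pics/t2.png

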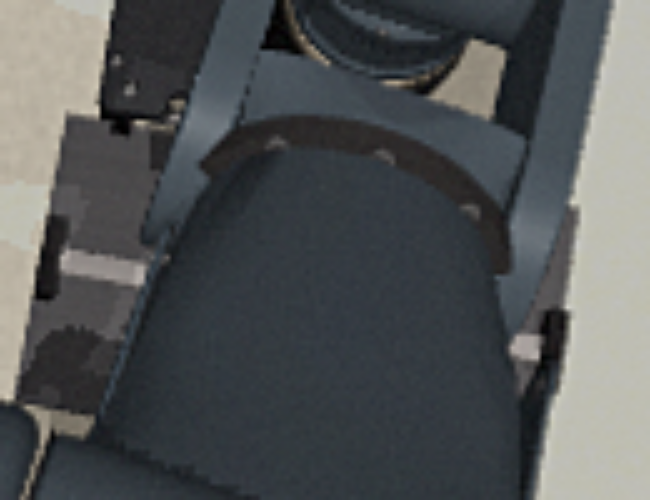

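```bash
python3 - <<'E'
from h import *
c=get_calibration("wrist")
im=cv2.imread("pics/w2.png");g=im.max(2)
for y in range(232,316,8):print(y,g[y,330:384:2].tolist())
for p in[(350,240),(365,250),(350,270),(370,300)]:print(p,ray("wrist",[p],.15,c)[0].round(4),ray("wrist",[p],.105,c)[0].round(4))
print(proj("wrist",[(.6347,-.144,.15),(.639,-.119,.15),(.6347,-.144,.105)],c))
E
```

```text
232 [42, 44, 45, 45, 45, 46, 44, 47, 44, 46, 44, 43, 43, 44, 45, 43, 44, 45, 45, 59, 57, 58, 58, 58, 57, 59, 60]
240 [46, 45, 46, 44, 46, 44, 16, 5, 11, 15, 10, 9, 11, 9, 12, 27, 44, 46, 43, 47, 48, 45, 47, 46, 45, 56, 59]
248 [83, 81, 83, 82, 81, 80, 8, 12, 12, 12, 11, 12, 9, 9, 10, 8, 14, 81, 82, 81, 84, 81, 79, 80, 81, 82, 83]
256 [80, 81, 81, 82, 80, 77, 9, 14, 9, 12, 11, 14, 9, 7, 12, 13, 8, 4, 46, 82, 81, 80, 82, 79, 80, 79, 81]
264 [80, 80, 80, 81, 81, 78, 9, 6, 11, 8, 6, 13, 11, 4, 11, 15, 10, 13, 12, 19, 82, 79, 81, 82, 82, 80, 77]
272 [78, 79, 79, 81, 82, 66, 10, 12, 9, 10, 10, 13, 15, 14, 11, 16, 15, 15, 17, 14, 13, 46, 79, 79, 82, 81, 81]
280 [80, 81, 78, 78, 84, 78, 8, 3, 6, 10, 12, 10, 18, 8, 8, 9, 21, 24, 21, 22, 21, 30, 79, 79, 78, 79, 83]
288 [95, 19, 16, 14, 15, 16, 10, 4, 8, 5, 14, 12, 17, 13, 18, 14, 17, 25, 22, 20, 19, 64, 101, 105, 105, 104, 104]
296 [93, 15, 14, 13, 16, 16, 6, 7, 8, 3, 14, 13, 14, 12, 14, 6, 15, 21, 20, 17, 15, 103, 101, 103, 106, 106, 103]
304 [67, 13, 19, 13, 14, 14, 14, 6, 10, 9, 9, 9, 17, 8, 19, 18, 18, 15, 19, 16, 22, 21, 19, 21, 19, 19, 19]
312 [66, 15, 12, 16, 15, 13, 14, 14, 8, 14, 7, 12, 9, 13, 14, 17, 16, 23, 18, 21, 23, 16, 19, 20, 13, 19, 19]
(350, 240) [ 0.667  -0.1371  0.15  ] [ 0.654  -0.1384  0.105 ]
(365, 250) [ 0.661  -0.1432  0.15  ] [ 0.6463 -0.1462  0.105 ]
(350, 270) [ 0.6524 -0.1348  0.15  ] [ 0.6355 -0.1355  0.105 ]
(370, 300) [ 0.6353 -0.1419  0.15  ] [ 0.6138 -0.1445  0.105 ]
[[374.44602975 300.40314042]
 [322.35116083 301.04562423]
 [364.21795898 268.80223192]]
```

```bash
python3 - <<'E'
from h import *
im=cv2.imread("pics/w2.png")[220:410,240:440];im=(255*(im/255.)**.5).astype(np.uint8)
im=cv2.resize(im,None,fx=3,fy=3,interpolation=2)
c=get_calibration("wrist");o=get_obs();m=R.from_quat(o["tool_rot"]).as_matrix()
for y in(-.0045,.0045,-.02,.02):
  for x in(-.0095,.0095):
    a=proj("wrist",[o["position"]+m@[x,y,.022],o["position"]+m@[x,y,-.01]],c);a=((a-[240,220])*3).astype(int)
    cv2.line(im,tuple(map(int,a[0])),tuple(map(int,a[1])),(0,0,255) if x>0 else (0,255,0),1)
cv2.imwrite("pics/w2c.png",im)
E
```

```text
(no output)
```

View pics/w2c.png

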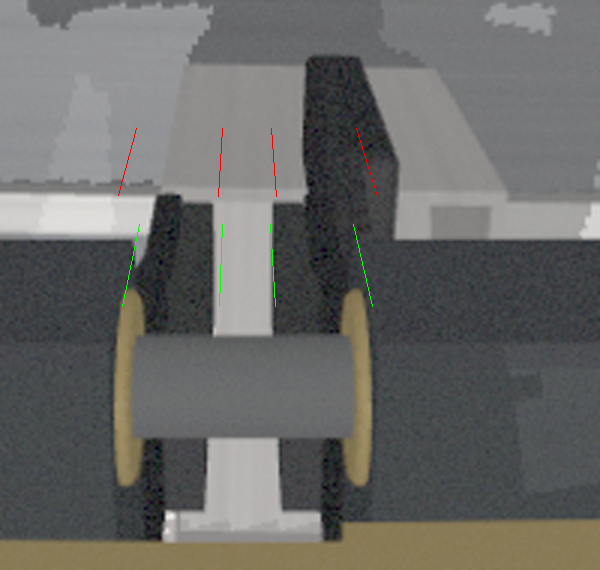

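The wrist picture shows the tab at about (358,275), still at its place near (0.64,-0.137). The finger fronts appear at row 286, further back or higher than the nominal geometry says. I'll regrasp a little deeper and further forward.

```bash

python3 -m inch '[0,0,-0.25,0,0,0, 0,0,-0.5,0,0,0, 0,0,-0.5,0,0,0]' >/dev/null
python3 -m inch '[0.16,0.19,0,0,0,0, 0.16,0.19,0,0,0,0, 0.16,0.19,0,0,0,0, 0.16,0.19,0,0,0,0, 0.16,0.19,0,0,0,0, 0.16,0.19,0,0,0,0, 0.16,0.19,0,0,0,0]' 60
python3 -m inch '[0,0,0.15,0,0,0, 0,0,0.3,0,0,0, 0,0,0.45,0,0,0, 0,0,0.55,0,0,0, 0,0,0.68,0,0,0, 0,0,0.68,0,0,0]'
python3 -m inch '[0,0,0,0,0,0, 0,0,0,0,0,0, 0,0,0,0,0,0, 0,0,0,0,0,0, 0,0,0,0,0,0, 0,0,0,0,0,0, 0,0,0,0,0,0, 0,0,0,0,0,0, 0,0,0,0,0,0, 0,0,0,0,0,0, 0,0,0,0,0,0, 0,0,0,0,0,0]' 8 15
```

```text
time: 6.8
position: [0.6495, -0.1359, 0.1854]
tool_rot: [0.996, -0.091, -0.0, -0.0]
ft_force: [0.2, 0.3, -0.8]
grip_width: 0.0481
grip_force: 0.0
time: 7.3
position: [0.648, -0.1358, 0.1279]
tool_rot: [0.996, -0.091, -0.003, -0.001]
ft_force: [0.2, 0.5, -0.2]
grip_width: 0.0598
grip_force: 0.0
time: 8.3
position: [0.6499, -0.1369, 0.1315]
tool_rot: [0.996, -0.091, 0.0, 0.0]
ft_force: [-1.3, -2.6, 2.4]
grip_width: 0.012
grip_force: 15.0
```

```bash

python3 -m inch '[0,-0.05,0,0,0,0, 0,-0.1,0,0,0,0, 0,-0.15,0,0,0,0, 0,-0.2,0,0,0,0, 0,-0.25,0,0,0,0, 0,-0.3,0,0,0,0, 0,-0.3,0,0,0,0, 0,-0.3,0,0,0,0]'
python3 -m inch '[0,-0.025,0,0,0,0, 0,-0.05,0,0,0,0, 0,-0.075,0,0,0,0, 0,-0.1,0,0,0,0, 0,-0.1,0,0,0,0]'
```

```text
time: 8.97
position: [0.6551, -0.1115, 0.1315]
tool_rot: [0.996, -0.091, 0.001, -0.001]
ft_force: [2.8, 1.0, 2.4]
grip_width: 0.0116
grip_force: 15.0
time: 9.38
position: [0.6561, -0.1065, 0.1315]
tool_rot: [0.996, -0.091, 0.001, 0.002]
ft_force: [2.1, -6.3, 2.5]
grip_width: 0.0116
grip_force: 15.0
```

```bash

python3 -m inch '[0,-0.02,0,0,0,0, 0,-0.04,0,0,0,0, 0,-0.04,0,0,0,0, 0,-0.04,0,0,0,0]'
python3 - <<'E'
from h import *
c=get_calibration("wrist");im=camera("wrist");cv2.imwrite("pics/w3.png",im[:,:,::-1]);o=get_obs();print(o["ft_force"],o["moment"],o["position"])
E
```

```text
time: 9.72
position: [0.6561, -0.1065, 0.1315]
tool_rot: [0.996, -0.091, 0.0, 0.004]
ft_force: [0.2, -12.4, 1.1]
grip_width: 0.0117
grip_force: 15.0
[ -0.14985608 -12.68467393   1.3332041 ] [-2.05337906  0.01319321 -0.02186062] [ 0.65608734 -0.10648168  0.13147469]
```

View pics/w3.png

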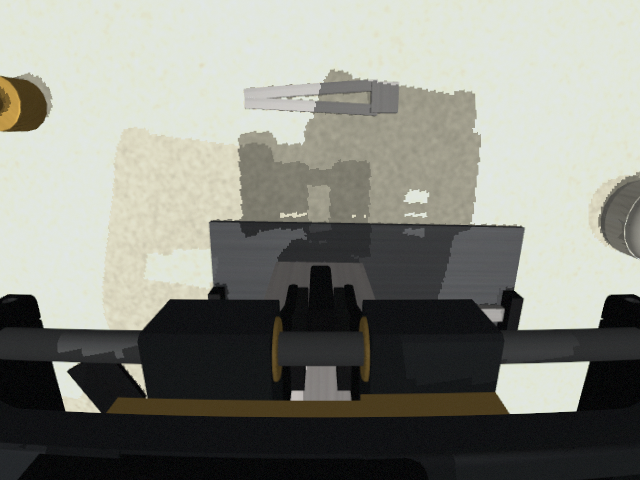

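The chute is at its stop: 12 N with no further motion. The tab in the picture is gripped at about (321,290). I'll back off the push, open and rise.

```bash

python3 -m inch '[0,0.03,0,0,0,0, 0,0.06,0,0,0,0, 0,0.06,0,0,0,0]' 
python3 -m inch '[0,0,0,0,0,0, 0,0,0,0,0,0, 0,0,0,0,0,0, 0,0,0,0,0,0, 0,0,0,0,0,0]' 40 15
python3 -m inch '[0,0,-0.4,0,0,0, 0,0,-0.8,0,0,0, 0,0,-0.8,0,0,0, 0,0,-0.8,0,0,0.003]'
python3 - <<'E'
from h import *
s=[ 0.52300629,-0.122286,-0.18367486]
shift([*world(s,[(-.053,.04,.0)])[0][:2],.212])
E
```

```text
time: 10.02
position: [0.6561, -0.1066, 0.1315]
tool_rot: [0.996, -0.092, 0.001, -0.0]
ft_force: [3.2, -2.3, 2.1]
grip_width: 0.0116
grip_force: 15.0
time: 10.43
position: [0.6545, -0.1058, 0.1306]
tool_rot: [0.996, -0.091, -0.001, -0.0]
ft_force: [0.2, 0.3, -0.7]
grip_width: 0.0358
grip_force: 0.0
time: 10.77
position: [0.6567, -0.1068, 0.1978]
tool_rot: [0.996, -0.094, 0.002, 0.001]
ft_force: [-0.1, -0.4, -0.4]
grip_width: 0.0398
grip_force: 0.0
shift units [-2.27   0.005 -0.189] xyaw -10.75
```

```bash

python3 -m inch '[-0.4,0,-0.1,0,0,0, -0.8,0,-0.1,0,0,0, -0.8,0,-0.1,0,0,0]' 0 15 >/dev/null
python3 -m inch '[-0.4,0,0,0,0,0, -0.8,0,0,0,0,0, -0.8,0,0,0,0,0]' >/dev/null
python3 -m inch '[-0.4,0,0,0,0.03,0, -0.67,0,0,0,0.05,0, -0.67,0,0,0,0.05,0, -0.67,0,0,0,0.05,0, -0.67,0,0,0,0.05,0]'
python3 - <<'E'
from h import *
s=[ 0.52300629,-0.122286,-0.18367486]
c=get_calibration("wrist");im=camera("wrist");o=get_obs();T=R.from_quat(o["tool_rot"]).as_matrix()
shift([*world(s,[(-.053,.04,.0)])[0][:2],.16]);print(T.round(3),o["ft_force"],o["grip_width"])
P=world(s,[(-.011,.04,.1245),(-.011,.015,.1245),(-.011,.065,.1245),(0,.082,.126),(0,-.082,.126)]);p=proj("wrist",P,c);print(p)
im=np.ascontiguousarray(im[:,:,::-1])
for q in p:cv2.circle(im,tuple(map(int,q.round())),2,(0,0,255),-1)
cv2.imwrite("pics/w4.png",cv2.resize(im[180:430,180:480],None,fx=2.4,fy=2.4))
E
```

```text
time: 11.68
position: [0.4776, -0.0729, 0.2032]
tool_rot: [0.995, -0.094, 0.039, 0.004]
ft_force: [-0.4, 0.7, 0.4]
grip_width: 0.0004
grip_force: 0.0
shift units [-0.044  0.001  0.539] xyaw -10.76
[[ 0.979 -0.187  0.078]
 [-0.186 -0.982 -0.015]
 [ 0.08   0.    -0.997]] [-0.3960759  -0.12967435  0.20528353] 0.0006113177122330427
[[322.06090518 196.59900289]
 [358.91489737 196.5028243 ]
 [285.20634687 196.75908336]
 [259.32428977 180.62520334]
 [501.54732347 180.70561978]]
```

View pics/w4.png

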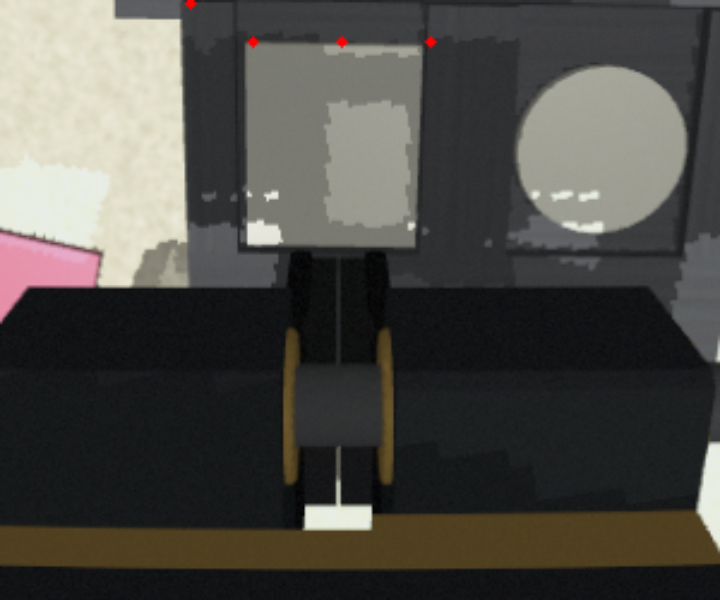

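```bash
python3 - <<'E'
from h import *
g=cv2.imread("pics/w1.png").max(2)
for y in range(282,312,4):print(y,[x for x in range(195,250) if abs(int(g[y,x])-int(g[y,x-1]))>22],[x for x in range(395,450) if abs(int(g[y,x])-int(g[y,x-1]))>22])
c=get_calibration("wrist");o=get_obs();m=R.from_quat(o["tool_rot"]).as_matrix()
for n,x,z in[("nom",.0095,.022),("A",-.007,.022),("B",.0095,-.01),("B2",.0095,-.005),("C",0,.0)]:
    print(n,proj("wrist",[o["position"]+m@[x,y,z] for y in(-.0436,.0436)],c).round(1).tolist())
E
```

```text
282 [195, 213, 214, 215, 216] []
286 [207] [425, 426, 434, 435, 436]
290 [] [413, 414, 415, 437, 438, 439]
294 [201, 228] [413, 414, 415, 440, 441, 442]
298 [198, 228] [413, 414, 443, 444, 445]
302 [195, 229] [412, 413, 414, 446, 447, 448]
306 [228, 229, 230, 235, 236] [412, 413, 414, 449]
310 [229, 230, 235, 236, 237] [412, 413]
nom [[242.6, 262.8], [402.0, 262.9]]
A [[244.3, 290.7], [400.1, 290.8]]
B [[229.0, 285.3], [416.2, 285.4]]
B2 [[231.4, 281.3], [413.7, 281.4]]
C [[235.0, 295.3], [409.9, 295.4]]
```

```bash
cat > chk.py <<'E'
import sys
from rig import get_obs
o=get_obs();f=o["ft_force"];print(round(o["time"],2),o["position"].round(4)[[0,2]],f.round(1),flush=True)
sys.exit(abs(f[2])>float(sys.argv[1]))
E
(python3 -m inch '[-0.03,-0.01,0.2,0,0,0, -0.04,-0.01,0.4,0,0,0, -0.05,-0.01,0.5,0,0,0, -0.05,-0.01,0.6,0,0,0, -0.05,-0.01,0.6,0,0,0, -0.05,-0.01,0.6,0,0,0]' >/dev/null; python3 chk.py 2 &&
python3 -m inch '[0,0,0.1,0,0,0, -0.01,0,0.2,0,0,0, -0.01,0,0.2,0,0,0, -0.01,0,0.2,0,0,0]' >/dev/null; python3 chk.py 2 &&
python3 -m inch '[0,0,0.05,0,0,0, -0.01,0,0.1,0,0,0, -0.01,0,0.1,0,0,0]' >/dev/null; python3 chk.py 2 &&
python3 -m inch '[0,0,0.05,0,0,0, -0.01,0,0.1,0,0,0, -0.01,0,0.1,0,0,0, -0.01,0,0.1,0,0,0]' >/dev/null; python3 chk.py 2)
python3 - <<'E'
from h import *
s=[ 0.52300629,-0.122286,-0.18367486]
shift([*world(s,[(-.049,.04,.0)])[0][:2],.12])
im=camera("wrist");cv2.imwrite("pics/w5.png",im[:,:,::-1]);g=im.max(2)
for y in range(230,300,4):print(y,g[y,290:300].tolist()[::3],g[y,304:344:3].tolist())
E
```

```text
12.23 [0.4774 0.1548] [ 0.5 -0.1  0.6]
12.23 [0.4774 0.1548] [ 0.5 -0.1  0.6]
12.23 [0.4774 0.1548] [ 0.5 -0.1  0.6]
12.23 [0.4774 0.1548] [ 0.5 -0.1  0.6]
shift units [0.029 0.013 0.438] xyaw -10.75
230 [124, 126, 126, 126] [127, 125, 125, 126, 125, 127, 124, 126, 126, 123, 126, 125, 126, 126]
234 [126, 126, 125, 125] [126, 125, 127, 126, 126, 126, 126, 126, 125, 127, 126, 126, 126, 126]
238 [125, 125, 124, 126] [127, 125, 126, 126, 125, 127, 126, 126, 124, 126, 127, 126, 125, 125]
242 [126, 127, 125, 125] [126, 125, 125, 125, 126, 127, 126, 126, 125, 126, 135, 163, 164, 133]
246 [126, 124, 126, 125] [127, 125, 125, 126, 126, 123, 125, 127, 126, 126, 162, 161, 162, 163]
250 [125, 125, 127, 125] [127, 126, 125, 125, 125, 125, 126, 126, 125, 125, 163, 162, 163, 161]
254 [125, 124, 126, 125] [126, 126, 127, 125, 124, 125, 125, 124, 126, 126, 125, 160, 161, 160]
258 [126, 126, 125, 126] [125, 126, 126, 126, 126, 125, 124, 126, 126, 124, 125, 161, 162, 161]
262 [125, 125, 125, 125] [126, 126, 127, 125, 127, 127, 126, 125, 125, 126, 161, 159, 160, 160]
266 [126, 124, 126, 125] [125, 125, 126, 125, 127, 125, 127, 126, 124, 126, 160, 159, 160, 161]
270 [127, 126, 126, 127] [125, 127, 125, 126, 125, 126, 126, 125, 125, 126, 160, 160, 161, 160]
274 [126, 127, 125, 125] [127, 126, 125, 125, 126, 125, 127, 125, 125, 126, 127, 161, 159, 159]
278 [126, 126, 126, 126] [127, 124, 127, 126, 125, 126, 126, 125, 127, 126, 136, 159, 160, 158]
282 [125, 125, 126, 125] [125, 126, 125, 125, 126, 126, 125, 124, 127, 126, 159, 159, 160, 160]
286 [125, 126, 126, 127] [14, 12, 117, 114, 114, 116, 116, 114, 116, 113, 7, 12, 35, 160]
290 [125, 127, 126, 125] [6, 9, 17, 10, 20, 22, 11, 16, 19, 19, 6, 5, 19, 157]
294 [126, 127, 127, 119] [12, 11, 18, 16, 18, 20, 18, 14, 19, 16, 10, 11, 6, 158]
298 [124, 127, 125, 62] [13, 4, 15, 12, 18, 19, 16, 19, 20, 20, 12, 15, 12, 159]False
False
False
False
```

```bash
sed -i 's/sys.exit(/sys.exit(int(/; s/\[1\]))$/[1])))/' chk.py; tail -1 chk.py
python3 -m inch '[0.03,0.01,0.04,0,0,0, 0.03,0.01,0.08,0,0,0, 0.03,0.01,0.08,0,0,0]' >/dev/null; python3 chk.py 2 &&
python3 -m inch '[0,0,0.04,0,0,0, -0.01,0,0.08,0,0,0, -0.01,0,0.08,0,0,0]' >/dev/null && python3 chk.py 2 &&
python3 -m inch '[0,0,0.04,0,0,0, -0.01,0,0.08,0,0,0, -0.01,0,0.08,0,0,0]' >/dev/null && python3 chk.py 2 &&
python3 -m inch '[0,0,0.04,0,0,0, -0.01,0,0.08,0,0,0, -0.01,0,0.08,0,0,0]' >/dev/null && python3 chk.py 2 &&
python3 -m inch '[0,0,0.04,0,0,0, 0,0,0.07,0,0,0, 0,0,0.07,0,0,0]' >/dev/null && python3 chk.py 2
```

```text
sys.exit(int(abs(f[2])>float(sys.argv[1])))
12.53 [0.4798 0.1488] [ 0.2 -0.2 -0.6]
12.78 [0.4787 0.1419] [ 0.3  0.4 -0.3]
13.03 [0.4784 0.1354] [-0.6  1.  -0.6]
13.28 [0.4782 0.1289] [-0.4  0.5 -0.2]
13.53 [0.4789 0.1235] [ 1.1  0.3 -0.1]
```

```bash

python3 -m inch '[0,0,0.025,0,0,0, 0,0,0.05,0,0,0, 0,0,0.05,0,0,0]' >/dev/null && python3 chk.py 2 &&
python3 -m inch '[0,0,0.012,0,0,0, 0,0,0.025,0,0,0, 0,0,0.025,0,0,0]' >/dev/null && python3 chk.py 2 &&
python3 -m inch '[0,0,0.003,0,0,0, 0,0,0.003,0,0,0]' >/dev/null && python3 chk.py 2 &&
python3 -m inch '[0,0,0.003,0,0,0, 0,0,0.003,0,0,0]' >/dev/null && python3 chk.py 2 &&
python3 -m inch '[0,0,0.003,0,0,0, 0,0,0.003,0,0,0]' >/dev/null && python3 chk.py 2 &&
python3 -m inch '[0,0,0.003,0,0,0, 0,0,0.003,0,0,0]' >/dev/null && python3 chk.py 2 &&
python3 -m inch '[0,0,0.003,0,0,0, 0,0,0.003,0,0,0]' >/dev/null && python3 chk.py 2 &&
python3 -m inch '[0,0,0.003,0,0,0, 0,0,0.003,0,0,0]' >/dev/null && python3 chk.py 2 &&
python3 -m inch '[0,0,0.003,0,0,0, 0,0,0.003,0,0,0]' >/dev/null && python3 chk.py 2 &&
python3 -m inch '[0,0,0.003,0,0,0, 0,0,0.003,0,0,0]' >/dev/null && python3 chk.py 2 &&
python3 -m inch '[0,0,0.003,0,0,0, 0,0,0.003,0,0,0]' >/dev/null && python3 chk.py 2 &&
python3 -m inch '[0,0,0.003,0,0,0, 0,0,0.003,0,0,0]' >/dev/null && python3 chk.py 2
```

```text
13.78 [0.4793 0.1197] [-0.4  1.   0. ]
14.03 [0.4795 0.1179] [-0.4  0.2 -0.2]
14.2 [0.4796 0.1178] [-0.3  0.5  0.1]
14.37 [0.4797 0.1176] [-0.4  0.1  0.2]
14.53 [0.4797 0.1173] [-0.4  0.2  1.1]
14.7 [0.4797 0.117 ] [ 0.  -0.3 -0. ]
14.87 [0.4797 0.1168] [ 0.4 -0.8 -0.5]
15.03 [0.4797 0.1165] [-0.3 -0.5  0.8]
15.2 [0.4797 0.1163] [-0.2 -0.4 -0.6]
15.37 [0.4797 0.116 ] [ 0.3 -0.1 -0.3]
15.53 [0.4797 0.1158] [ 0.1  0.1 -0.5]
15.7 [0.4798 0.1156] [-0.4  0.2 -1.5]
```

```bash
sed -i 's/abs(f\[2\])/f[2]/' chk.py
python3 -m inch '[0,0,0.003,0,0,0, 0,0,0.003,0,0,0]' >/dev/null && python3 chk.py 1.8 &&
python3 -m inch '[0,0,0.003,0,0,0, 0,0,0.003,0,0,0]' >/dev/null && python3 chk.py 1.8 &&
python3 -m inch '[0,0,0.003,0,0,0, 0,0,0.003,0,0,0]' >/dev/null && python3 chk.py 1.8 &&
python3 -m inch '[0,0,0.003,0,0,0, 0,0,0.003,0,0,0]' >/dev/null && python3 chk.py 1.8 &&
python3 -m inch '[0,0,0.003,0,0,0, 0,0,0.003,0,0,0]' >/dev/null && python3 chk.py 1.8 &&
python3 -m inch '[0,0,0.003,0,0,0, 0,0,0.003,0,0,0]' >/dev/null && python3 chk.py 1.8 &&
python3 -m inch '[0,0,0.003,0,0,0, 0,0,0.003,0,0,0]' >/dev/null && python3 chk.py 1.8 &&
python3 -m inch '[0,0,0.003,0,0,0, 0,0,0.003,0,0,0]' >/dev/null && python3 chk.py 1.8 &&
python3 -m inch '[0,0,0.003,0,0,0, 0,0,0.003,0,0,0]' >/dev/null && python3 chk.py 1.8 &&
python3 -m inch '[0,0,0.003,0,0,0, 0,0,0.003,0,0,0]' >/dev/null && python3 chk.py 1.8 &&
python3 -m inch '[0,0,0.003,0,0,0, 0,0,0.003,0,0,0]' >/dev/null && python3 chk.py 1.8 &&
python3 -m inch '[0,0,0.003,0,0,0, 0,0,0.003,0,0,0]' >/dev/null && python3 chk.py 1.8 &&
python3 -m inch '[0,0,0.003,0,0,0, 0,0,0.003,0,0,0]' >/dev/null && python3 chk.py 1.8 &&
python3 -m inch '[0,0,0.003,0,0,0, 0,0,0.003,0,0,0]' >/dev/null && python3 chk.py 1.8 &&
python3 -m inch '[0,0,0.003,0,0,0, 0,0,0.003,0,0,0]' >/dev/null && python3 chk.py 1.8 &&
python3 -m inch '[0,0,0.003,0,0,0, 0,0,0.003,0,0,0]' >/dev/null && python3 chk.py 1.8
```

```text
15.87 [0.4798 0.1153] [ 0.9  0.1 -0.4]
16.03 [0.4798 0.1151] [-0.  -0.5 -0.2]
16.2 [0.4798 0.1149] [-0.5 -0.8 -0.1]
16.37 [0.4799 0.1146] [ 0.7 -0.7  0.7]
16.53 [0.4799 0.1144] [ 0.2 -0.1  0.2]
16.7 [0.4799 0.1141] [ 0.  -0.2  0.1]
16.87 [0.4799 0.114 ] [-0.6 -0.4  1.9]
```

```bash

python3 -m inch '[0,0,0,0,0,0, 0,0,0,0,0,0]' >/dev/null && python3 chk.py 3.5 &&
python3 -m inch '[0,0,0.0015,0,0,0, 0,0,0.0015,0,0,0]' >/dev/null && python3 chk.py 3.5 &&
python3 -m inch '[0,0,0.0015,0,0,0, 0,0,0.0015,0,0,0]' >/dev/null && python3 chk.py 3.5 &&
python3 -m inch '[0,0,0.0015,0,0,0, 0,0,0.0015,0,0,0]' >/dev/null && python3 chk.py 3.5
```

```text
17.03 [0.4799 0.114 ] [0.7 0.2 1.4]
17.2 [0.4799 0.1139] [-1.6 -0.   2. ]
17.37 [0.4799 0.1139] [-0.8  0.8  4. ]
```

```bash
sed -i 's/^sys.exit.*/sys.exit(int(f[2]>8 or f[2]<2.5))/' chk.py
python3 -m inch '[0,0,0.001,0,0,0, 0,0,0.001,0,0,0]' >/dev/null && python3 chk.py &&
python3 -m inch '[0.012,0,0.0003,0,0,0, 0.025,0,0.0007,0,0,0, 0.025,0,0.0007,0,0,0]' >/dev/null && python3 chk.py &&
python3 -m inch '[0.012,0,0.0003,0,0,0, 0.025,0,0.0007,0,0,0, 0.025,0,0.0007,0,0,0]' >/dev/null && python3 chk.py &&
python3 -m inch '[0.012,0,0.0003,0,0,0, 0.025,0,0.0007,0,0,0, 0.025,0,0.0007,0,0,0]' >/dev/null && python3 chk.py
```

```text
17.53 [0.4799 0.1139] [-2.  -0.1  5.4]
17.78 [0.481  0.1139] [-3.1 -0.5  6.9]
18.03 [0.4829 0.114 ] [-2.4  0.3  7.1]
18.28 [0.4849 0.1141] [-3.1  0.6  7.7]
```

```bash

python3 -m inch '[0.012,0,-0.001,0,0,0, 0.025,0,-0.001,0,0,0, 0.025,0,-0.001,0,0,0]' >/dev/null && python3 chk.py &&
python3 -m inch '[0.012,0,0.0001,0,0,0, 0.025,0,0.0003,0,0,0, 0.05,0,0.0006,0,0,0, 0.05,0,0.0006,0,0,0]' >/dev/null && python3 chk.py &&
python3 -m inch '[0.012,0,0.0001,0,0,0, 0.025,0,0.0003,0,0,0, 0.05,0,0.0006,0,0,0, 0.05,0,0.0006,0,0,0]' >/dev/null && python3 chk.py
python3 - <<'E'
from h import *
s=[ 0.52300629,-0.122286,-0.18367486]
c=get_calibration("wrist");im=camera("wrist");g=im.max(2)
xs=np.linspace(-.03,.02,26);p=proj("wrist",world(s,[(x,.055,.1245+x*.05) for x in xs]),c)
print([(round(x*1000),int(g[int(v),int(u)])) for x,(u,v) in zip(xs,p)])
E
```

```text
18.53 [0.4871 0.1143] [-1.9  0.3  5.5]
18.87 [0.4914 0.1145] [-2.1  0.2  4.9]
19.2 [0.4955 0.1147] [-1.6  0.9  4.2]
[(-30, 126), (-28, 127), (-26, 126), (-24, 126), (-22, 124), (-20, 126), (-18, 126), (-16, 126), (-14, 125), (-12, 125), (-10, 126), (-8, 126), (-6, 126), (-4, 125), (-2, 126), (0, 126), (2, 160), (4, 95), (6, 51), (8, 120), (10, 101), (12, 141), (14, 142), (16, 138), (18, 141), (20, 140)]
```

```bash

python3 -m inch '[0.012,0,0.001,0,0,0, 0.025,0,0.0014,0,0,0, 0.05,0,0.002,0,0,0, 0.05,0,0.002,0,0,0]' >/dev/null && python3 chk.py &&
python3 -m inch '[0.012,0,0.0003,0,0,0, 0.025,0,0.0005,0,0,0, 0.05,0,0.001,0,0,0, 0.05,0,0.001,0,0,0]' >/dev/null && python3 chk.py &&
python3 -m inch '[0.012,0,0.0003,0,0,0, 0.025,0,0.0005,0,0,0, 0.05,0,0.001,0,0,0, 0.05,0,0.001,0,0,0]' >/dev/null && python3 chk.py &&
python3 -m inch '[0.012,0,0.0003,0,0,0, 0.025,0,0.0005,0,0,0, 0.05,0,0.001,0,0,0, 0.05,0,0.001,0,0,0]' >/dev/null && python3 chk.py
```

```text
19.58 [0.4994 0.1149] [-2.1  0.6  6.1]
19.92 [0.5034 0.1151] [-1.9  0.5  5.2]
20.25 [0.5073 0.1154] [-2.2  1.   5.5]
20.58 [0.5113 0.1156] [-2.   0.7  5.7]
```

```bash

python3 -m inch '[0.012,0,0.0003,0,0,0, 0.025,0,0.0005,0,0,0, 0.05,0,0.001,0,0,0, 0.05,0,0.001,0,0,0]' >/dev/null && python3 chk.py &&
python3 -m inch '[0.012,0,0.0003,0,0,0, 0.025,0,0.0005,0,0,0, 0.05,0,0.001,0,0,0, 0.05,0,0.001,0,0,0]' >/dev/null && python3 chk.py &&
python3 -m inch '[0.012,0,0.0003,0,0,0, 0.025,0,0.0005,0,0,0, 0.05,0,0.001,0,0,0, 0.05,0,0.001,0,0,0]' >/dev/null && python3 chk.py
python3 - <<'E'
from h import *
s=[ 0.52300629,-0.122286,-0.18367486]
c=get_calibration("wrist");im=camera("wrist");g=im.max(2)
xs=np.linspace(0,.05,26);p=proj("wrist",world(s,[(x,.055,.1245+x*.05) for x in xs]),c)
print([(round(x*1000),int(g[int(v),int(u)])) for x,(u,v) in zip(xs,p)])
E
```

```text
20.92 [0.5153 0.1158] [-1.3  0.3  4.9]
21.25 [0.5193 0.116 ] [-0.6 -0.6  5.2]
21.58 [0.5232 0.1162] [-0.8  0.   4.3]
[(0, 127), (2, 125), (4, 126), (6, 126), (8, 126), (10, 126), (12, 125), (14, 127), (16, 125), (18, 125), (20, 127), (22, 126), (24, 126), (26, 125), (28, 126), (30, 161), (32, 113), (34, 115), (36, 115), (38, 116), (40, 118), (42, 117), (44, 140), (46, 141), (48, 198), (50, 145)]
```

```bash

python3 -m inch '[0.012,0,0.0008,0,0,0, 0.025,0,0.0012,0,0,0, 0.05,0,0.0018,0,0,0, 0.05,0,0.0018,0,0,0]' >/dev/null && python3 chk.py &&
python3 -m inch '[0.012,0,0.0003,0,0,0, 0.025,0,0.0005,0,0,0, 0.05,0,0.001,0,0,0, 0.05,0,0.001,0,0,0]' >/dev/null && python3 chk.py
python3 - <<'E'
from h import *
s=[ 0.52300629,-0.122286,-0.18367486]
c=get_calibration("wrist");im=camera("wrist");g=im.max(2)
xs=np.linspace(.024,.05,14);p=proj("wrist",world(s,[(x,.055,.1245+x*.05) for x in xs]),c)
print([(round(x*1000),int(g[int(v),int(u)])) for x,(u,v) in zip(xs,p)])
E
```

```text
21.97 [0.5272 0.1165] [-1.1 -0.1  4.9]
22.3 [0.5311 0.1166] [-1.3  1.2  4.3]
[(24, 125), (26, 126), (28, 126), (30, 126), (32, 126), (34, 125), (36, 126), (38, 159), (40, 113), (42, 115), (44, 116), (46, 118), (48, 117), (50, 117)]
```

```bash

python3 -m inch '[0,0,-0.15,0,0,0, 0,0,-0.4,0,0,0, 0,0,-0.8,0,0,0, 0,0,-0.8,0,0,0]'
python3 -m inch '[-0.3,0,-0.3,0,0,0, -0.8,0,-0.3,0,0,0, -0.8,0,-0.3,0,0,0, -0.8,0,-0.3,0,0,0, -0.8,0,-0.3,0,0,0, -0.8,0,-0.3,0,0,0, -0.8,0,-0.3,0,0,0, -0.8,0,-0.3,0,0,0, -0.8,0,-0.3,0,0,0]'
python3 - <<'E'
from h import *
im=camera("wrist");im2=camera("top");im3=camera("scene")
a=cv2.resize(im[0:420,100:520],(400,400));b=cv2.resize(im2[190:350,320:480],(400,400));d=cv2.resize(im3[170:310,180:320],(0,0),fx=1.42,fy=1.42)
cv2.imwrite("pics/end.png",np.hstack([a,b])[:,:,::-1])
E
```

```text
time: 22.68
position: [0.5294, -0.0831, 0.1847]
tool_rot: [0.995, -0.094, 0.044, 0.005]
ft_force: [0.9, 0.2, 0.1]
grip_width: -0.0001
grip_force: 0.0
time: 23.43
position: [0.4622, -0.07, 0.1992]
tool_rot: [0.995, -0.094, 0.039, 0.004]
ft_force: [0.3, -0.3, 0.1]
grip_width: 0.0006
grip_force: 0.0
```

View pics/end.png

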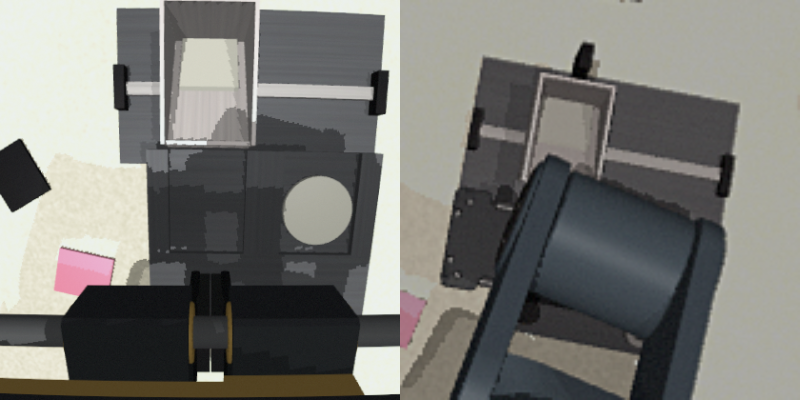

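The final picture shows the left lane empty, the plate at the foot of the chute (about (208,65)), the chute below the left lane, and the disc still in place at (318,210).

```bash
python3 -c "
from rig import *
print(hand_in())"
```

```text
the job is handed in; nothing more can be done
None
```

The job is handed in: the chute is at its stop below the left lane (station y = +40 mm) and the oblong plate was pushed off the ledge into it at up to about 8 N. In the last pictures the plate lies at the chute's foot and the disc is in place; the vial and some of the other things were not visible there, so I did not check them separately.

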